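Square up the shade plates with the paddle

ROBOT

A 6-joint arm with a two-finger parallel gripper is mounted at the origin on the work surface. World frame = base frame: x ahead of the robot, y to its left, z up, the work surface at z = 0. Lengths are in m, angles in rad, forces in N, time in s.
With the tool pointing down it reaches from about 0.325 to 0.775 m from the base axis. Payload 5.5 kg.
Tool frame: the origin (TCP) lies at the centre of the arm's flange, where the gripper is bolted on; the fingertips stand r.tips_ahead ahead of it and the grasp point (between the pads) lies 155 mm ahead of it (r.tips_ahead is the distance from the TCP to the fingertips, in m); z points along the fingers, y is the line along which they close (so a half turn about z gives the same grasp; the last joint's range is limited). The gripper opens to 85 mm and grips with 20 to 120 N. Pads are 22 mm wide; open, the fingers measure 114 mm over their backs; the gripper's body (76 mm by 85 mm) begins 54 mm behind the grasp point. The pads swing forward as they close: fully open they stand 13 mm farther back than shut.
Start: joints at [1.092, 0.091, 1.231, -0, 1.82, -0.057], TCP at [0.246, 0.547, 0.405] pointing down, gripper open.
Joint ranges: [-2.87, 2.87], [-0.86, 2.18], [0.17, 2.46], [-1.51, 4.65], [0.06, 2.69], [-2.65, 2.65]. Speed limits (rad/s): [2.57, 2.57, 3.01, 3.14, 3.14, 3.14].

INTERFACE

Orientations are given as a rotation vector (axis times angle).
In Python, from station import readout, imaging, job, r gives the robot as it stands.
- The arm moves only by the shell command python3 -m jog 'ROWS' [OPENING] [FORCE]. ROWS is JSON, one flat list of numbers, 6 for each row, row after row: the shift along the tool's x, y, z normalised to -1 to 1, where 1 is 0.1 m, then the turn, a rotation vector about the tool's x, y, z normalised to -1 to 1, where 1 is pi/4 rad. In form: [dx, dy, dz, wx, wy, wz, dx, dy, dz, wx, wy, wz, ...]. A call has exactly 10 rows; each row is the pose to reach, as a shift and turn from the pose commanded when the call began, along the tool's axes at that moment; what a row does not reach only later rows make up. A row lasts 1/12 s, in which the tool goes at most 41.7 mm and 7.16 degrees, less where a joint would pass 70% of its speed; a pose out of reach is approached as far as the arm can. A call with a number of a shift or a turn outside -1 to 1 is refused whole. A call with a gripper value outside its range is refused whole. OPENING is the opening, from 0 (shut) to 1 (fully open), set as the call begins (- or left out, the last holds). The fingers move at their own pace and stop on an object; FORCE is the grip in N (left out, the last holds). Time passes only in rows, so rows that repeat a pose let the fingers close, or fill a call up. It gives the time, the measured TCP pose, the force, the opening and the grip force at its end, in the units of the state.
- readout.state(): the state, without advancing time (a new reading comes with each control period).
- imaging.read_camera(name): name is "side" or "top" or "wrist"; returns (picture, depth): 384x512x3 uint8, red, green, blue; 384x512 float32, m along the optical axis (not along the pixel's ray), 0 where there is no reading.
- imaging.camera_params(name): a dict with "camera_matrix" (3x3 intrinsics, pixels), "pose" (4x4, takes a point from camera to world coordinates); the wrist camera has in their place "T_tool_cam" (4x4, takes a point from camera to tool coordinates, whose origin is the TCP and whose axes are the flange's). Camera axes: x right, y up, looking along -z (the intrinsics and any distortion apply to the point x, -y, -z); pixel columns grow to the right and rows downward; lengths in m; the calibration is good to about 2 mm. A picture is of the moment at which its call begins: read the wrist's pose just before it. camera_params takes no time and is no camera call.
- job.finish_job(): hands the job in; it is judged then, once.
The state is a dict: "t": time; "q": joint angles; "joint_velocities": joint speeds; "joint_efforts": joint torques, N m; "ee_pos": TCP position; "eef_rot": TCP orientation; "wrist_force": force on the tool from outside, world axes, zero at the start; "ft_torque": the same for the moment, N m; "gripper_width": opening from 0.0 (shut) to 1.0 (fully open); "gripper_force": force on a finger pad.
Only numpy, scipy, OpenCV 4.12 (cv2) and the standard library are available. Lean on these libraries where they do the work, as an engineer would, in place of code of your own. Each camera call takes 0.05 s, during which the arm holds its last target. There are 200 camera calls.

TASK

Take the wooden paddle out of the upright holder and tap the skewed stack of five shade plates with it until every plate sits flush against both fences of the corner tray, then stand the paddle back in its slot, blade down, and let go. Fingermarks spoil the gloss, so never touch the plates with the gripper itself, and leave everything else where it stands.

Things in the scene. Friction and masses are not known exactly. Their poses are not given: they have to be found in the camera images.
- tray: Steel corner tray fixed to the counter, floor 8 mm thick, fences 52 mm high. Origin on the counter under where the centre of the squared stack belongs; z up. Inner fence faces: at x = -55 mm (running y -125 to +85 mm) and at y = +75 mm (running x -65 to +105 mm). The other two sides are open: the floor ends at x = +105 mm and y = -125 mm.
- holder: Grey plastic upright holder fixed to the counter, 232 mm long (its x) x 30 mm (its y) x 65 mm high, open at the top. Origin at the centre of its underside. Three slots in a row, centred at x = -76, 0 and +76 mm, each 72 mm (x) by 22 mm (y) inside, floor 4 mm above the counter.
- paddle: Plain wooden paddle, 140 mm long, standing blade down in one of the holder's slots. Origin at the centre of the blade's lower edge, z up along the paddle to the handle. Blade 60 mm wide (x) x 10 mm thick (y), from z = 0 to 75 mm; flat handle 28 mm wide (x) x 14 mm thick (y), from z = 75 to 140 mm, a good grip at z = 110 mm. It weighs about 70 g.
- plate1: White shade plate with six hair-tone chips (flat), the lowest of five equal ones stacked on the tray's floor: 110 mm (its x) x 150 mm (its y) x 8 mm, about 110 g. Origin at the centre of its underside. Its -x edge belongs against the tray's fence at x = -55 mm and its +y edge against the fence at y = +75 mm.
- plate2: White shade plate with six hair-tone chips (flat), the second from below of five equal ones stacked on the tray's floor: 110 mm (its x) x 150 mm (its y) x 8 mm, about 110 g. Origin at the centre of its underside. Its -x edge belongs against the tray's fence at x = -55 mm and its +y edge against the fence at y = +75 mm.
- plate3: White shade plate with six hair-tone chips (flat), the middle of five equal ones stacked on the tray's floor: 110 mm (its x) x 150 mm (its y) x 8 mm, about 110 g. Origin at the centre of its underside. Its -x edge belongs against the tray's fence at x = -55 mm and its +y edge against the fence at y = +75 mm.
- plate4: White shade plate with six hair-tone chips (flat), the fourth from below of five equal ones stacked on the tray's floor: 110 mm (its x) x 150 mm (its y) x 8 mm, about 110 g. Origin at the centre of its underside. Its -x edge belongs against the tray's fence at x = -55 mm and its +y edge against the fence at y = +75 mm.
- plate5: White shade plate with six hair-tone chips (flat), the top of five equal ones stacked on the tray's floor: 110 mm (its x) x 150 mm (its y) x 8 mm, about 110 g. Origin at the centre of its underside. Its -x edge belongs against the tray's fence at x = -55 mm and its +y edge against the fence at y = +75 mm.
- brush: Bystander: black tint brush standing in a holder slot, bristles up, 44 mm wide, 133 mm high. Origin at the centre of its lower end.
- comb: Bystander: black tail comb standing in a holder slot, its thin steel tail up, 50 mm wide, 144 mm high. Origin at the centre of its lower end.
- carton: Bystander: white carton with a black band lying on the counter beyond the tray's open +x side, 42 mm (its x) x 150 mm (its y) x 42 mm high. Origin at the centre of its underside.
- bowl: Bystander: black mixing bowl on the counter off the tray's open -y side, 110 mm across, 55 mm high. Origin at the centre of its underside.
- bottle: Bystander: white bottle standing off the +x end of the holder, 62 mm across, 170 mm high. Origin at the centre of its underside.
- jug: Bystander: large white bottle at the middle of the far side of the counter, 74 mm across, 200 mm high. Origin at the centre of its underside.
- jar: Bystander: grey jar with a black lid off the -x end of the holder, 70 mm across, 55 mm high. Origin at the centre of its underside.
Mind the look-alikes: they are no part of the job. Leave any green or red look-alike of the plate5 alone.

How it is judged:
On the way, in this order (a step that is already met when the one before it is completed fails the run):
1. the paddle is lifted clear of the holder (z of paddle in the frame of holder above 0.064 m), for 0.1 s.
2. all five plates are flush with both fences, with the paddle away from the holder (more than 150 mm) (x of plate1 in the frame of tray between -0.003 and 0.003 m and y of plate1 in the frame of tray between -0.003 and 0.003 m and angle between the x axis of each of plate1, plate2, plate3, plate4, plate5 and the x axis of tray, either way round below 0.03 rad and height (world z) of each of plate1, plate2, plate3, plate4, plate5 below 0.044 m and angle between each of plate1, plate2, plate3, plate4, plate5's own z axis and vertical below 0.05 rad and x of plate2 in the frame of tray between -0.003 and 0.003 m and y of plate2 in the frame of tray between -0.003 and 0.003 m and x of plate3 in the frame of tray between -0.003 and 0.003 m and y of plate3 in the frame of tray between -0.003 and 0.003 m and x of plate4 in the frame of tray between -0.003 and 0.003 m and y of plate4 in the frame of tray between -0.003 and 0.003 m and x of plate5 in the frame of tray between -0.003 and 0.003 m and y of plate5 in the frame of tray between -0.003 and 0.003 m and horizontal distance between paddle and holder above 0.15 m), for 0.2 s.
At the end, for the whole second after the job is handed in: Every plate lies flat in the stack within 3 mm and 0.03 rad of flush against both fences, at rest; the paddle stands blade down in its holder slot, within 0.3 rad of upright, its lower edge less than 15 mm above the counter (down on the slot's floor), at rest and released (x of plate1 in the frame of tray between -0.003 and 0.003 m and y of plate1 in the frame of tray between -0.003 and 0.003 m and angle between the x axis of each of plate1, plate2, plate3, plate4, plate5 and the x axis of tray, either way round below 0.03 rad and height (world z) of each of plate1, plate2, plate3, plate4, plate5 below 0.044 m and angle between each of plate1, plate2, plate3, plate4, plate5's own z axis and vertical below 0.05 rad and x of plate2 in the frame of tray between -0.003 and 0.003 m and y of plate2 in the frame of tray between -0.003 and 0.003 m and x of plate3 in the frame of tray between -0.003 and 0.003 m and y of plate3 in the frame of tray between -0.003 and 0.003 m and x of plate4 in the frame of tray between -0.003 and 0.003 m and y of plate4 in the frame of tray between -0.003 and 0.003 m and x of plate5 in the frame of tray between -0.003 and 0.003 m and y of plate5 in the frame of tray between -0.003 and 0.003 m and x of paddle in the frame of holder between -0.112 and 0.112 m and y of paddle in the frame of holder between -0.014 and 0.014 m and z of paddle in the frame of holder below 0.015 m and angle between paddle's own z axis and vertical below 0.3 rad and linear speed of each of paddle, plate1, plate2, plate3, plate4, plate5 below 0.02 m/s); the robot touches nothing.
It fails at once if the gripper or arm touches a shade plate (contact force between any of the fingers, the arm and plate1 above 0.5 N or contact force between any of the fingers, the arm and plate2 above 0.5 N or contact force between any of the fingers, the arm and plate3 above 0.5 N or contact force between any of the fingers, the arm and plate4 above 0.5 N or contact force between any of the fingers, the arm and plate5 above 0.5 N).
It fails at once if a bystander is shifted by more than 20 mm (distance of any of brush, comb, carton, bowl, bottle, jug, jar from where it was at the start of the episode above 0.02 m).
It fails at once if a bystander is tipped by more than 0.3 rad (angle between any of brush, comb, carton, bowl, bottle, jug, jar's own z axis and vertical above 0.3 rad).
It also fails if it takes over 72 s, if anything falls off the work surface, if the arm or the gripper's body presses on something with over 40 N, if the wrist force passes 120 N, or if a joint passes its speed limit or range.

## Working session

There is one attempt and no reset: what is moved stays moved. The work goes in short steps, Python scripts to look and compute and a shell command to move; the robot and the scene stay as the last step left them, time stands still between calls to the robot, and variables do not carry over. Pictures are saved under pics/ and viewed, at most 10 in all, crops included, and the job is handed in when it is done.

```bash
ls; mkdir -p pics; python3 - <<'E'
from station import readout, imaging, job, r
import cv2,numpy as np
np.set_printoptions(precision=4,suppress=True)
print(readout.state(), r.tips_ahead)
for n in ["top","side"]:
    p,d=imaging.read_camera(n); cv2.imwrite(f"pics/{n}0.png",p[:,:,::-1]); np.savez(f"{n}0.npz",p=p,d=d)
    print(n,imaging.camera_params(n), (d>0).mean())
print(imaging.camera_params("wrist"))
E
```

```text
pics
{'t': 0.0, 'q': array([ 1.0923,  0.0918,  1.2319,  0.    ,  1.8198, -0.0567]), 'joint_velocities': array([ 0.0002,  0.0005, -0.0009, -0.0013, -0.0016,  0.0006]), 'joint_efforts': array([ -0.003 , -45.8723, -41.8023,  -0.0001,   0.0115,  -0.    ]), 'ee_pos': array([0.2457, 0.5474, 0.4035]), 'eef_rot': array([-0.6576, -3.0714,  0.003 ]), 'wrist_force': array([-0.1372, -0.6157,  1.0896]), 'ft_torque': array([ 0.0369, -0.045 ,  0.0278]), 'gripper_force': 0.0, 'gripper_width': 0.9970916677465962} 0.1734
top {'camera_matrix': array([[374.1112,   0.    , 252.7779],
       [  0.    , 374.1112, 195.8702],
       [  0.    ,   0.    ,   1.    ]]), 'pose': array([[-0.0041,  0.9964, -0.0846,  0.4263],
       [-1.    , -0.0045, -0.0048, -0.0868],
       [-0.0052,  0.0846,  0.9964,  1.255 ],
       [ 0.    ,  0.    ,  0.    ,  1.    ]])} 0.9961649576822916
side {'camera_matrix': array([[387.3146,   0.    , 259.8314],
       [  0.    , 387.3146, 192.6033],
       [  0.    ,   0.    ,   1.    ]]), 'pose': array([[ 0.9639,  0.1214, -0.2369,  0.2578],
       [-0.2659,  0.4792, -0.8364, -1.056 ],
       [ 0.012 ,  0.8693,  0.4942,  0.622 ],
       [ 0.    ,  0.    ,  0.    ,  1.    ]])} 0.996063232421875
{'camera_matrix': array([[303.4371,   0.    , 252.2017],
       [  0.    , 303.4371, 192.8347],
       [  0.    ,   0.    ,   1.    ]]), 'T_tool_cam': array([[-0.0009,  0.9491,  0.315 ,  0.0819],
       [ 1.    ,  0.001 ,  0.    , -0.0003],
       [-0.0003,  0.315 , -0.9491,  0.0304],
       [ 0.    ,  0.    ,  0.    ,  1.    ]])}
```

View pics/top0.png

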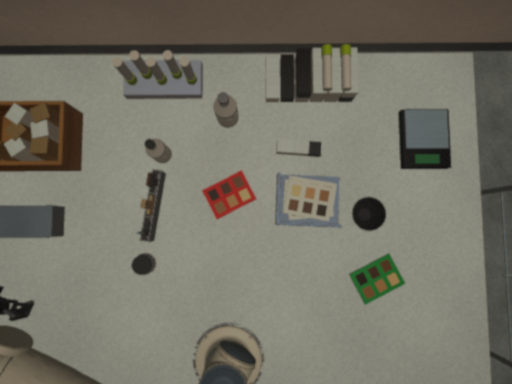

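View pics/side0.png

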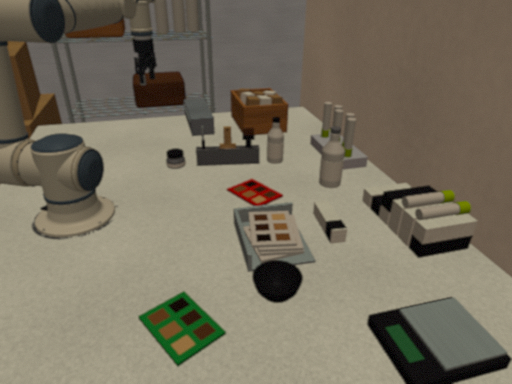

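The top view shows the tray at (308,200) with its fences on the left (+y) and bottom (-x) sides. The carton is at (298,148), the bowl at (369,213), and the holder at (152,205) with its long axis nearly along world x. The bottle is at (155,150), the jar at (143,263) and the jug at (225,108). The side view shows the holder at (228,155) with the paddle in the middle slot at (227,137), the comb on the left and the brush on the right. Next I'll turn these into rough positions.

```bash
cat > h.py <<'E'
import numpy as np,cv2
from station import readout, imaging, r
from scipy.spatial.transform import Rotation as R
np.set_printoptions(precision=4,suppress=True)
def pose(n):
    p=imaging.camera_params(n)
    if n!="wrist": return p["camera_matrix"],p["pose"]
    s=readout.state(); T=np.eye(4); T[:3,:3]=R.from_rotvec(s["eef_rot"]).as_matrix(); T[:3,3]=s["ee_pos"]
    return p["camera_matrix"],T@p["T_tool_cam"]
def cloud(K,T,d):
    v,u=np.mgrid[:d.shape[0],:d.shape[1]]
    c=np.stack([(u-K[0,2])/K[0,0]*d,-(v-K[1,2])/K[1,1]*d,-d],-1)
    return c@T[:3,:3].T+T[:3,3]
def ray(K,T,uv,z):
    uv=np.atleast_2d(uv).astype(float)
    c=np.stack([(uv[:,0]-K[0,2])/K[0,0],-(uv[:,1]-K[1,2])/K[1,1],-np.ones(len(uv))],-1)@T[:3,:3].T
    return T[:3,3]+c*((z-T[2,3])/c[:,2])[:,None]
def snap(n,tag):
    K,T=pose(n); p,d=imaging.read_camera(n); cv2.imwrite(f"pics/{tag}.png",p[:,:,::-1]); np.savez(tag+".npz",p=p,d=d,K=K,T=T)
    return p,d,K,T
E
python3 - <<'E'
from h import *
f=np.load("top0.npz");K,T=pose("top");P=cloud(K,T,f["d"])
reg=dict(tray=(270,345,168,232),holder=(130,168,165,245),carton=(272,326,136,160),bowl=(350,388,195,232),bottle=(140,172,135,165),jug=(210,242,88,130),jar=(128,158,250,278),counter=(255,270,240,300))
for n,(a,b,c,e) in reg.items():
    q=P[c:e,a:b].reshape(-1,3); z=q[:,2]
    if n=="counter": print(n,q.mean(0)); continue
    q=q[z>0.01]; 
    rect=cv2.minAreaRect(q[:,:2].astype(np.float32)*1000)
    print(n,"top z",np.percentile(q[:,2],[50,98]),"rect mm",rect,"min",q.min(0),"max",q.max(0))
h=P[165:245,130:168].reshape(-1,3);p=f["p"][165:245,130:168].reshape(-1,3)
s=h[:,2]>0.08
print(np.c_[h[s],p[s]])
E
```

```text
tray top z [0.047  0.0546] rect mm ((513.391845703125, -226.8136749267578), (274.9971008300781, 181.99705505371094), 88.38298034667969) min [ 0.4263 -0.3656  0.01  ] max [ 0.6063 -0.0868  1.255 ]
holder top z [0.0616 0.1465] rect mm ((476.36114501953125, 86.51647186279297), (357.9252014160156, 231.81358337402344), 81.1319580078125) min [ 0.3852 -0.0868  0.0102] max [0.6158 0.2808 1.255 ]
carton top z [0.0411 0.0468] rect mm ((566.0853881835938, -201.23617553710938), (152.04718017578125, 327.73681640625), 75.58094024658203) min [ 0.4263 -0.3097  0.0104] max [ 0.7182 -0.0868  1.255 ]
bowl top z [0.0298 0.0568] rect mm ((440.97760009765625, -298.5631103515625), (107.12889862060547, 421.0531311035156), 11.307458877563477) min [ 0.4173 -0.5051  0.01  ] max [ 0.5262 -0.0868  1.255 ]
bottle top z [0.1127 0.1729] rect mm ((548.5772094726562, 88.06060028076172), (422.3307800292969, 61.17228317260742), 46.796287536621094) min [ 0.4263 -0.0868  0.0111] max [0.7075 0.2541 1.255 ]
jug top z [0.1339 0.2028] rect mm ((634.663330078125, -53.0302734375), (415.73638916015625, 73.28380584716797), 19.204029083251953) min [ 0.4263 -0.0868  0.01  ] max [0.8361 0.0409 1.255 ]
jar top z [0.0537 0.0594] rect mm ((379.005859375, 115.1037368774414), (68.6619644165039, 409.023193359375), 22.71508026123047) min [ 0.2767 -0.0868  0.0101] max [0.4263 0.3074 1.255 ]
counter [ 0.2886 -0.1102  0.002 ]
[[  0.4263  -0.0868   1.255  142.     143.     129.    ]
 [  0.4263  -0.0868   1.255  124.     125.     112.    ]
 [  0.4263  -0.0868   1.255  143.     144.     130.    ]
 ...
 [  0.4111   0.2547   0.0869  36.      34.      31.    ]
 [  0.408    0.2574   0.0882  41.      40.      37.    ]
 [  0.4263  -0.0868   1.255   45.      45.      41.    ]]
```

```bash
python3 - <<'E'
from h import *
f=np.load("top0.npz");K,T=pose("top");d=f["d"];P=cloud(K,T,d);P[d==0]=0
reg=dict(tray=(270,345,168,232),holder=(130,168,165,245),carton=(272,326,136,160),bowl=(350,388,195,232),bottle=(140,172,135,165),jug=(210,242,88,130),jar=(128,158,250,278))
for n,(a,b,c,e) in reg.items():
    m=np.zeros(d.shape,bool);m[c:e,a:b]=True;m&=P[...,2]>0.01
    q=P[m]
    rect=cv2.minAreaRect(q[:,:2].astype(np.float32)*1000)
    print(n,"top z",np.percentile(q[:,2],[50,98]),rect,"min",q.min(0),"max",q.max(0))
m=np.zeros(d.shape,bool);m[165:245,130:168]=True;m&=P[...,2]>0.12
n,l,st,c=cv2.connectedComponentsWithStats(m.astype(np.uint8))
for i in range(1,n): q=P[l==i];print(len(q),q.mean(0),q.max(0),f["p"][l==i].mean(0),c[i])
s=readout.state();print("tool axes (cols)\n",R.from_rotvec(s["eef_rot"]).as_matrix())
E
```

```text
tray top z [0.047  0.0541] ((517.3916625976562, -260.3376770019531), (208.6700439453125, 168.74073791503906), 87.3814468383789) min [ 0.4304 -0.3656  0.01  ] max [ 0.6063 -0.1526  0.0579]
holder top z [0.061  0.1449] ((501.43365478515625, 247.21253967285156), (32.64478302001953, 231.81358337402344), 81.1319580078125) min [0.3852 0.2142 0.0102] max [0.6158 0.2808 0.1513]
carton top z [0.041  0.0461] ((692.674072265625, -234.18280029296875), (150.44776916503906, 43.83797073364258), 86.17189025878906) min [ 0.6663 -0.3097  0.0104] max [ 0.7182 -0.158   0.0484]
bowl top z [0.0297 0.0565] ((472.10760498046875, -452.159423828125), (105.96155548095703, 109.42462921142578), 42.22187805175781) min [ 0.4173 -0.5051  0.01  ] max [ 0.5262 -0.3983  0.059 ]
bottle top z [0.1126 0.1722] ((674.1575927734375, 221.12017822265625), (53.35462951660156, 61.68627166748047), 51.41376876831055) min [0.6458 0.1942 0.0111] max [0.7075 0.2541 0.1748]
jug top z [0.1337 0.2016] ((799.365478515625, 4.435405731201172), (64.16807556152344, 73.74095153808594), 14.834868431091309) min [ 0.7658 -0.0315  0.01  ] max [0.8361 0.0409 0.2043]
jar top z [0.0537 0.0588] ((312.5246276855469, 273.961669921875), (68.96588134765625, 63.85780715942383), 17.771202087402344) min [0.2767 0.2418 0.0101] max [0.3455 0.3074 0.0622]
63 [0.5758 0.2341 0.1342] [0.5954 0.2428 0.1412] [71.7937 62.3333 52.7778] [148.3333 178.4444]
66 [0.5011 0.2451 0.1391] [0.516  0.255  0.1478] [103.3333  87.8485  65.8939] [143.7273 203.0303]
14 [0.4146 0.2599 0.139 ] [0.4178 0.2635 0.1513] [100.2857 101.7857  94.7857] [138.1429 232.0714]
tool axes (cols)
 [[-0.9124  0.4094 -0.0008]
 [ 0.4094  0.9124 -0.0015]
 [ 0.0001 -0.0017 -1.    ]]
```

```bash
python3 -m jog '[-0.05,-0.04,0,0,0,-0.02, -0.14,-0.11,0,0,0,-0.06, -0.25,-0.2,0,0,0,-0.1, -0.36,-0.29,0,0,0,-0.14, -0.47,-0.38,0,0,0,-0.18, -0.58,-0.46,0,0,0,-0.22, -0.69,-0.55,0,0,0,-0.25, -0.8,-0.64,0,0,0,-0.28, -0.9,-0.72,0,0,0,-0.31, -1,-0.8,0,0,0,-0.34]' && python3 -m jog '[-0.1,-0.08,0,0,0,0, -0.2,-0.16,0,0,0,0, -0.3,-0.23,0,0,0,0, -0.4,-0.31,0,0,0,0, -0.5,-0.39,0,0,0,0, -0.6,-0.47,0,0,0,0, -0.7,-0.55,0,0,0,0, -0.8,-0.62,0,0,0,0, -0.9,-0.7,0,0,0,0, -1,-0.78,0,0,0,0]' && python3 -m jog '[-0.1,-0.08,0,0,0,0, -0.22,-0.17,0,0,0,0, -0.34,-0.26,0,0,0,0, -0.46,-0.35,0,0,0,0, -0.58,-0.45,0,0,0,0, -0.7,-0.55,0,0,0,0, -0.82,-0.64,0,0,0,0, -0.92,-0.72,0,0,0,0, -1,-0.78,0,0,0,0, -1,-0.78,0,0,0,0]'
python3 - <<'E'
from h import *
s=readout.state();print(s["t"],s["ee_pos"],R.from_rotvec(s["eef_rot"]).as_matrix()[:,0],s["wrist_force"])
p,d,K,T=snap("wrist","w1");P=cloud(K,T,d);P[d==0]=0
print("counter",np.median(P[(P[...,2]<.02)&(d>0)][:,2]))
for lo,hi,a in((.055,.072,30),(.12,.16,15)):
    m=((P[...,2]>lo)&(P[...,2]<hi)).astype(np.uint8)
    n,l,st,c=cv2.connectedComponentsWithStats(m)
    for i in range(1,n):
        if st[i,4]>a:
            q=P[l==i];print(lo,st[i],np.median(q,0),q.min(0),q.max(0),cv2.minAreaRect(q[:,:2].astype(np.float32)*1000),p[l==i].mean(0))
E
```

```text
t: 0.93
ee_pos: [0.3045, 0.4324, 0.4044]
eef_rot: [-0.24, -3.132, 0.001]
wrist_force: [-0.6, 0.5, 0.1]
gripper_width: 0.999
gripper_force: 0.0
t: 1.77
ee_pos: [0.3918, 0.3401, 0.4047]
eef_rot: [0.243, 3.132, -0.0]
wrist_force: [0.1, 0.2, -0.0]
gripper_width: 1.0
gripper_force: 0.0
t: 2.6
ee_pos: [0.4789, 0.2471, 0.4044]
eef_rot: [0.246, 3.132, -0.001]
wrist_force: [0.5, 0.2, 0.1]
gripper_width: 0.999
gripper_force: 0.0
2.6 [0.4789 0.2471 0.4044] [-0.9877  0.1562 -0.0001] [0.5421 0.2134 0.1404]
counter 0.0003914071961932941
0.055 [225   0  59  24 691] [0.3267 0.2723 0.0557] [0.3152 0.2473 0.055 ] [0.3382 0.3001 0.0579] ((328.5491943359375, 272.46392822265625), (53.0717658996582, 18.7739315032959), 81.02167510986328) [41.5991 38.3473 36.767 ]
0.055 [ 239   76   31  208 1994] [0.4675 0.2478 0.0651] [0.3817 0.2126 0.055 ] [0.6136 0.2778 0.0676] ((497.907470703125, 245.36474609375), (30.01079750061035, 231.11114501953125), 80.89583587646484) [99.7969 94.7813 87.3837]
0.055 [249 162  10   4  36] [0.4682 0.2505 0.0648] [0.4674 0.245  0.0554] [0.4692 0.2546 0.0703] ((468.2560119628906, 249.8
[... 1198 characters left out ...]
.5934 122.6154 127.978 ]
0.12 [246 196  17  40 663] [0.4928 0.2459 0.1439] [0.483  0.2369 0.1203] [0.5114 0.2541 0.1462] ((497.3775329589844, 245.48916625976562), (13.799187660217285, 27.862789154052734), 81.34494018554688) [124.8778  99.9412  61.5656]
0.12 [249 265  10  47 465] [0.5663 0.234  0.1371] [0.552  0.2261 0.1201] [0.5926 0.2406 0.1388] ((572.4938354492188, 233.24557495117188), (8.564593315124512, 40.996482849121094), 80.91474914550781) [66.314  39.6731 21.3032]
0.12 [245 347  24   6  90] [0.6543 0.2237 0.1213] [0.6519 0.2112 0.12  ] [0.6564 0.2358 0.1243] ((654.107666015625, 223.4744110107422), (24.611726760864258, 4.344704627990723), 89.3689956665039) [140.     129.6889 112.4111]
```

View pics/w1.png

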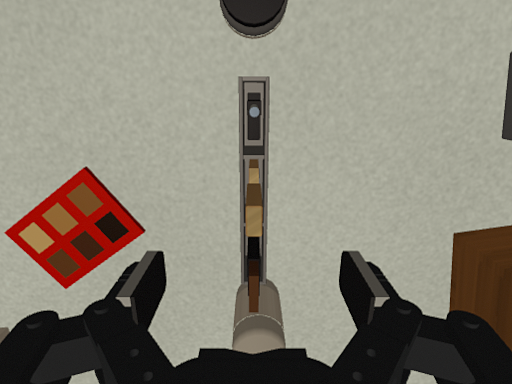

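The wrist view shows the holder from (254,78) down to (254,285). The paddle handle top is at (254,216), standing 144 mm high with a 14 × 28 mm section, as specified. I'll descend and grip across its thickness.

```bash
python3 -m jog '[-0.02,0,0.05,0,0,0, -0.06,0,0.15,0,0,0, -0.1,0,0.27,0,0,0, -0.14,0.01,0.4,0,0,0, -0.18,0.01,0.53,0,0,0, -0.185,0.013,0.66,0,0,0, -0.185,0.013,0.77,0,0,0, -0.185,0.013,0.87,0,0,0, -0.185,0.013,0.95,0,0,0, -0.185,0.013,1,0,0,0]' && python3 -m jog '[0,0,0.07,0,0,0, 0,0,0.14,0,0,0, 0,0,0.21,0,0,0, 0,0,0.28,0,0,0, 0,0,0.33,0,0,0, 0,0,0.35,0,0,0, 0,0,0.35,0,0,0, 0,0,0.35,0,0,0, 0,0,0.35,0,0,0, 0,0,0.35,0,0,0]' && python3 -m jog '[0,0,0,0,0,0, 0,0,0,0,0,0, 0,0,0,0,0,0, 0,0,0,0,0,0, 0,0,0,0,0,0, 0,0,0,0,0,0, 0,0,0,0,0,0, 0,0,0,0,0,0, 0,0,0,0,0,0, 0,0,0,0,0,0]' 0 110
```

```text
t: 3.48
ee_pos: [0.4959, 0.247, 0.3032]
eef_rot: [-0.243, -3.131, 0.001]
wrist_force: [-0.3, 0.2, -0.0]
gripper_width: 1.003
gripper_force: 0.0
t: 4.32
ee_pos: [0.4963, 0.247, 0.2703]
eef_rot: [0.243, 3.131, 0.001]
wrist_force: [-0.1, -0.1, -0.5]
gripper_width: 0.999
gripper_force: 0.0
t: 5.15
ee_pos: [0.4962, 0.2469, 0.2698]
eef_rot: [0.243, 3.132, 0.0]
wrist_force: [0.2, -0.1, 1.2]
gripper_width: 0.148
gripper_force: 107.3
```

```bash
python3 -m jog '[0,0,-0.05,0,0,0, 0,0,-0.15,0,0,0, 0,0,-0.27,0,0,0, 0,0,-0.4,0,0,0, 0,0,-0.53,0,0,0, 0,0,-0.66,0,0,0, 0,0,-0.8,0,0,0, 0,0,-0.9,0,0,0, 0,0,-0.97,0,0,0, 0,0,-1,0,0,0]' && python3 -m jog '[0,-0.04,0,0,0,0, 0,-0.12,0,0,0,0, 0,-0.22,0,0,0,0, 0,-0.33,0,0,0,0, 0,-0.44,0,0,0,0, 0,-0.55,0,0,0,0, 0,-0.66,0,0,0,0, 0,-0.77,0,0,0,0, 0,-0.88,0,0,0,0, 0,-1,0,0,0,0]' && python3 -m jog '[-0.06,-0.1,0,0,0,0.06, -0.12,-0.2,0,0,0,0.15, -0.18,-0.3,0,0,0,0.25, -0.24,-0.4,0,0,0,0.35, -0.3,-0.5,0,0,0,0.46, -0.36,-0.6,0,0,0,0.57, -0.42,-0.7,0,0,0,0.68, -0.48,-0.8,0,0,0,0.79, -0.54,-0.9,0,0,0,0.9, -0.6,-1,0,0,0,1]' && python3 -m jog '[-0.1,-0.04,0,0,0,0.1, -0.2,-0.08,0,0,0,0.2, -0.3,-0.12,0,0,0,0.3, -0.4,-0.16,0,0,0,0.4, -0.5,-0.2,0,0,0,0.5, -0.6,-0.24,0,0,0,0.6, -0.7,-0.28,0,0,0,0.68, -0.8,-0.32,0,0,0,0.76, -0.9,-0.36,0,0,0,0.82, -1,-0.4,0,0,0,0.86]' && python3 -m jog '[-0.1,0.03,0,0,0,0, -0.22,0.06,0,0,0,0, -0.34,0.09,0,0,0,0, -0.46,0.12,0,0,0,0, -0.58,0.16,0,0,0,0, -0.7,0.2,0,0,0,0, -0.82,0.24,0,0,0,0, -0.92,0.28,0,0,0,0, -1,0.3,0,0,0,0, -1,0.3,0,0,0,0]'
python3 - <<'E'
from h import *
s=readout.state();print(s["t"],s["ee_pos"],R.from_rotvec(s["eef_rot"]).as_matrix()[:,0])
snap("wrist","w2")
E
```

```text
t: 5.98
ee_pos: [0.4963, 0.247, 0.3715]
eef_rot: [0.243, 3.13, 0.002]
wrist_force: [0.7, -0.8, 0.2]
gripper_width: 0.15
gripper_force: 107.0
t: 6.82
ee_pos: [0.4805, 0.147, 0.3697]
eef_rot: [0.243, 3.132, 0.0]
wrist_force: [0.4, 0.3, -0.9]
gripper_width: 0.15
gripper_force: 107.0
t: 7.65
ee_pos: [0.525, 0.0388, 0.3696]
eef_rot: [1.433, 2.796, -0.0]
wrist_force: [0.4, 0.3, -0.3]
gripper_width: 0.151
gripper_force: 107.0
t: 8.48
ee_pos: [0.5515, -0.0655, 0.3696]
eef_rot: [2.276, 2.166, -0.0]
wrist_force: [0.5, 0.3, -0.3]
gripper_width: 0.15
gripper_force: 107.0
t: 9.32
ee_pos: [0.5771, -0.1672, 0.3693]
eef_rot: [-2.272, -2.169, 0.001]
wrist_force: [0.2, -0.3, -1.7]
gripper_width: 0.15
gripper_force: 107.1
9.3167 [ 0.5771 -0.1672  0.3693] [ 0.0463  0.9989 -0.0004]
```

View pics/w2.png

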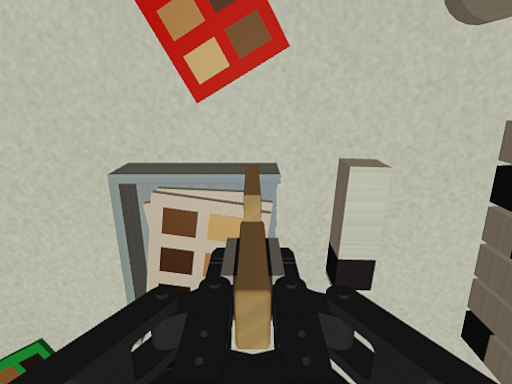

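The view shows the +y fence across row ~172 (columns 110–280), the -x fence down columns 110–140, and the top plate's corners at (152,190) and (272,205). The carton is clear of the tray at (355,220). Next I'll fit the tray fences.

```bash
python3 - <<'E'
from h import *
f=np.load("w2.npz");d=f["d"];P=cloud(f["K"],f["T"],d);P[d==0]=0;p=f["p"].astype(int)
top=np.load("top0.npz");Kt,Tt=pose("top");Pt=cloud(Kt,Tt,top["d"]);Pt[top["d"]==0]=0;pt=top["p"].astype(int)
for nm,P,p,roi in(("wrist",P,p,(slice(150,300),slice(100,290))),("top",Pt,pt,(slice(170,230),slice(270,345)))):
    P=P[roi];p=p[roi]; blue=p[...,2]-p[...,0]
    fm=(P[...,2]>.049)&(P[...,2]<.057)&(blue>3)
    q=P[fm];print(nm,len(q),np.median(q[:,2]))
    # two bars: split by expected position
    T0=np.array([.498,-.239]);a=np.radians(-2.7);Rm=np.array([[np.cos(a),-np.sin(a)],[np.sin(a),np.cos(a)]])
    l=(q[:,:2]-T0)@Rm*1000
    bx=l[(np.abs(l[:,0]+60)<12)&(l[:,1]<65)];by=l[(np.abs(l[:,1]-80)<12)&(l[:,0]>-45)]
    for b,i in((bx,0),(by,1)):
        if len(b)<5: print("few",len(b));continue
        c=np.polyfit(b[:,1-i],b[:,i],1);print("bar",i,len(b),"slope",c[0],"mid at0",c[1],"range",np.percentile(b[:,i],[3,50,97]),b[:,1-i].min(),b[:,1-i].max())
    # plates
    pm=(P[...,2]>.040)&(P[...,2]<.053)&(blue<-5)
    q=P[pm];l=(q[:,:2]-T0)@Rm*1000;print("plates",len(q),np.median(q[:,2]),l.min(0),l.max(0),cv2.minAreaRect(l.astype(np.float32)))
E
```

```text
wrist 1983 0.05230368356243098
bar 0 694 slope 0.0030183152993586665 mid at0 -63.0625203809475 range [-66.8227 -62.9688 -59.4445] -64.13349498436573 64.76022476118364
bar 1 1079 slope -0.001175728994222638 mid at0 76.16931395308562 range [72.4187 76.0556 79.863 ] -44.77325774352841 101.50901235609913
plates 8370 0.0483568456775747 [-67.8664 -68.4289] [101.8149  81.658 ] ((17.10730743408203, 6.7228240966796875), (169.7232208251953, 149.95372009277344), 0.13460807502269745)
top 271 0.051660526851302624
bar 0 148 slope -0.002832614391708562 mid at0 -58.976527854231286 range [-63.0989 -59.0527 -54.456 ] -124.25705872093019 64.91826203267397
bar 1 105 slope 0.0019167209352746045 mid at0 78.13217900023973 range [74.0613 78.0145 82.4927] -44.967659915974814 101.17654185710373
plates 1662 0.04718914911598204 [ -44.5575 -107.2256] [104.6111  83.9246] ((28.97186279296875, -4.753746032714844), (198.1548614501953, 125.6278076171875), 81.30081939697266)
```

```bash
python3 -m jog '[-0.05,0.02,0,0,0,0, -0.14,0.05,0,0,0,0, -0.25,0.08,0,0,0,0, -0.36,0.11,0,0,0,0, -0.47,0.14,0,0,0,0, -0.58,0.17,0,0,0,0, -0.68,0.2,0,0,0,0, -0.76,0.22,0,0,0,0, -0.79,0.22,0,0,0,0, -0.79,0.22,0,0,0,0]'
python3 - <<'E'
from h import *
p,d,K,T=snap("wrist","w3"); O=np.array([.4953,-.2424]);ex=np.array([.9989,-.0471]);ey=np.array([.0471,.9989])
print(readout.state()["ee_pos"])
g=p.astype(int);P=cloud(K,T,d);P[d==0]=0
l=np.stack([(P[...,:2]-O)@ex,(P[...,:2]-O)@ey],-1)*1000
for z0,z1 in((.045,.050),(.037,.042),(.029,.034),(.021,.026),(.013,.018)):
    m=(P[...,2]>z0)&(P[...,2]<z1)&(l[...,0]>-54)&(l[...,0]<95)&(l[...,1]<74)&(l[...,1]>-115)&(g[...,0]>g[...,2]-2)
    q=l[m].astype(np.float32)
    if len(q)>20: print(z0,len(q),"x",np.percentile(q[:,0],[1,99]),"y",np.percentile(q[:,1],[1,99]),cv2.minAreaRect(q))
E
```

```text
t: 10.2
ee_pos: [0.5952, -0.2464, 0.3694]
eef_rot: [-2.271, -2.17, 0.0]
wrist_force: [0.4, 0.1, -0.3]
gripper_width: 0.15
gripper_force: 107.1
[ 0.5952 -0.2457  0.3695]
0.045 15067 x [-39.7807  77.412 ] y [-90.4446  59.0051] ((17.97897720336914, -17.419166564941406), (150.38290405273438, 110.3901596069336), 81.4739761352539)
0.037 1705 x [-26.2639  94.5726] y [-103.4095   52.8453] ((25.572505950927734, -22.760467529296875), (159.2788848876953, 124.27593231201172), 81.79010009765625)
0.029 705 x [-15.2149  84.766 ] y [41.1351 63.3867] ((21.22058868408203, 55.074981689453125), (19.216663360595703, 149.25477600097656), 84.50071716308594)
0.021 178 x [-10.2362  94.4806] y [-74.0084  63.051 ] ((42.04444122314453, 14.078773498535156), (108.3173599243164, 163.7333526611328), 58.05073547363281)
0.013 55 x [-50.457  -42.4807] y [22.6104 41.8308] ((-45.0843505859375, 34.337921142578125), (9.559338569641113, 22.642120361328125), 23.5916748046875)
```

View pics/w3.png

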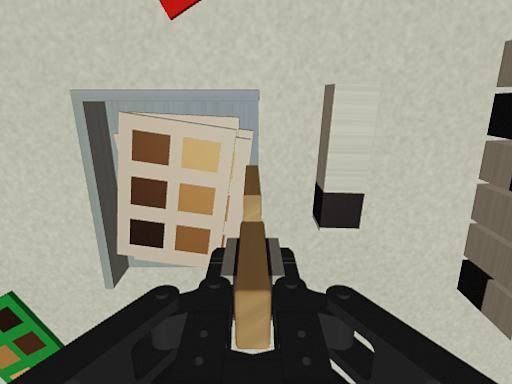

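The plates are skewed about -8.5° clockwise. The top plate's corners are at (120,112), (238,118) and (118,255), and the second plate reaches (252,131). I'll descend further out, at tray x=118, and push -x slightly above centre.

```bash
python3 -m jog '[0.02,0.05,0,0,0,0, 0.05,0.11,0.03,0,0,0, 0.05,0.16,0.1,0,0,0, 0.05,0.18,0.22,0,0,0, 0.05,0.18,0.36,0,0,0, 0.05,0.18,0.5,0,0,0, 0.05,0.18,0.64,0,0,0, 0.05,0.18,0.77,0,0,0, 0.05,0.18,0.87,0,0,0, 0.05,0.18,0.92,0,0,0]' && python3 -m jog '[0,0,0,0,0,0, 0,-0.06,0,0,0,0, 0,-0.12,0,0,0,0, 0,-0.18,0,0,0,0, 0,-0.24,0,0,0,0, 0,-0.29,0,0,0,0, 0,-0.34,0,0,0,0, 0,-0.38,0,0,0,0, 0,-0.42,0,0,0,0, 0,-0.45,0,0,0,0]'
```

```text
t: 11.08
ee_pos: [0.613, -0.2411, 0.2748]
eef_rot: [-2.269, -2.169, 0.002]
wrist_force: [-0.1, 0.3, 0.2]
gripper_width: 0.146
gripper_force: 107.1
t: 11.92
ee_pos: [0.5687, -0.2393, 0.2788]
eef_rot: [2.267, 2.169, 0.003]
wrist_force: [6.8, -0.4, -1.5]
gripper_width: 0.151
gripper_force: 107.7
```

```bash
python3 -m jog '[0,-0.02,0,0,0,0, 0,-0.04,0,0,0,0, 0,-0.05,0,0,0,0, 0,-0.06,0.01,0,0,0, 0,-0.07,0.01,0,0,0, 0,-0.08,0.01,0,0,0, 0,-0.09,0.01,0,0,0, 0,-0.1,0.01,0,0,0, 0,-0.1,0.01,0,0,0, 0,-0.1,0.01,0,0,0]'
python3 - <<'E'
from h import *
print(readout.state()["ee_pos"],readout.state()["wrist_force"]);snap("wrist","w4")
E
```

```text
t: 12.75
ee_pos: [0.5601, -0.2394, 0.2787]
eef_rot: [2.263, 2.165, 0.007]
wrist_force: [12.4, -3.3, -1.3]
gripper_width: 0.151
gripper_force: 107.9
[ 0.5601 -0.2394  0.2787] [12.3602 -3.3103 -1.2829]
```

View pics/w4.png

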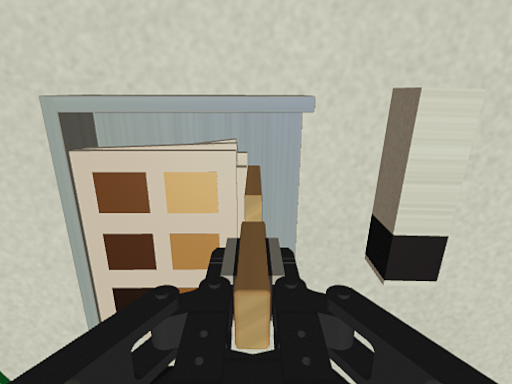

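Top plate's left edge (col 70–85) is now nearly parallel to the -x fence, with a gap of about 20 mm left to the +y fence (rows 110–150). Next I'll go round to the -y side.

```bash
python3 -m jog '[0,0.08,0,0,0,0, 0,0.18,0,0,0,0, 0,0.25,-0.04,0,0,0, 0,0.25,-0.12,0,0,0, 0,0.25,-0.22,0,0,0, 0,0.25,-0.32,0,0,0, 0,0.25,-0.42,0,0,0, 0,0.25,-0.51,0,0,0, 0,0.25,-0.57,0,0,0, 0,0.25,-0.6,0,0,0]' && python3 -m jog '[-0.05,-0.03,0,0,0,-0.06, -0.14,-0.07,0,0,0,-0.15, -0.25,-0.13,0,0,0,-0.25, -0.36,-0.18,0,0,0,-0.36, -0.47,-0.24,0,0,0,-0.47, -0.58,-0.29,0,0,0,-0.58, -0.69,-0.35,0,0,0,-0.69, -0.8,-0.4,0,0,0,-0.8, -0.9,-0.45,0,0,0,-0.9, -1,-0.5,0,0,0,-1]' && python3 -m jog '[0,-0.05,0,0,0,-0.11, 0,-0.11,0,0,0,-0.22, 0,-0.17,0,0,0,-0.34, 0,-0.23,0,0,0,-0.46, 0,-0.29,0,0,0,-0.58, 0,-0.36,0,0,0,-0.7, 0,-0.43,0,0,0,-0.81, 0,-0.49,0,0,0,-0.91, 0,-0.54,0,0,0,-1, 0,-0.54,0,0,0,-1]'
cat > m.py <<'E'
import sys
from h import *
O=np.array([.4953,-.2424]);ex=np.array([.9989,-.0471]);ey=np.array([.0471,.9989])
s=readout.state();v=s["ee_pos"][:2]-O
print("tcp tray",v@ex*1e3,v@ey*1e3,"z",s["ee_pos"][2],"bottom",s["ee_pos"][2]-.2658,"F",s["wrist_force"],"axes\n",R.from_rotvec(s["eef_rot"]).as_matrix(),"q6",s["q"][5])
p,d,K,T=snap("wrist",sys.argv[1]);g=p.astype(int);P=cloud(K,T,d);P[d==0]=0
l=np.stack([(P[...,:2]-O)@ex,(P[...,:2]-O)@ey],-1)*1000
for z0 in(.046,.038,.030,.022,.014):
    m=(abs(P[...,2]-z0-.002)<.0025)&(abs(l[...,0]-10)<75)&(l[...,1]<74)&(l[...,1]>-130)&(g[...,0]>g[...,2]-2)
    q=l[m].astype(np.float32)
    if len(q)>20: print(z0,len(q),"x",np.percentile(q[:,0],[1,99]),"y",np.percentile(q[:,1],[1,99]),cv2.minAreaRect(q))
E
python3 m.py w5
```

```text
t: 13.63
ee_pos: [0.5834, -0.2399, 0.3388]
eef_rot: [2.269, 2.169, 0.001]
wrist_force: [-0.3, -0.1, -0.3]
gripper_width: 0.148
gripper_force: 108.1
t: 14.47
ee_pos: [0.5286, -0.338, 0.3364]
eef_rot: [-1.261, -2.877, -0.0]
wrist_force: [-0.5, 0.5, -0.6]
gripper_width: 0.148
gripper_force: 108.2
t: 15.3
ee_pos: [0.4885, -0.3745, 0.3365]
eef_rot: [-0.068, -3.14, -0.0]
wrist_force: [-0.4, -0.2, -0.4]
gripper_width: 0.153
gripper_force: 108.2
tcp tray -0.5807143010650414 -132.29396076069722 z 0.33647947711235815 bottom 0.07067947711235817 F [-0.4058 -0.2449 -0.3708] axes
 [[-0.9991  0.0434 -0.0008]
 [ 0.0434  0.9991  0.0001]
 [ 0.0008  0.     -1.    ]] q6 -2.236706329390899
0.046 19793 x [-53.9303  52.939 ] y [-99.4287  48.7714] ((9.175643920898438, -20.77521514892578), (196.78717041015625, 137.97999572753906), 86.93318176269531)
0.038 2105 x [-48.291   61.6835] y [-113.8158   73.9067] ((13.019790649414062, -19.9317626953125), (188.67398071289062, 131.98052978515625), 89.5667724609375)
0.03 117 x [-63.5559  80.0306] y [-125.5189   73.9913] ((8.66494369506836, -25.80976104736328), (208.5846405029297, 132.83106994628906), 86.21981048583984)
0.022 61 x [-56.6064  80.7622] y [-114.1834   73.9915] ((-34.19615173339844, 4.811866760253906), (247.08563232421875, 108.03612518310547), 54.22408676147461)
0.014 46 x [-49.0798  76.9744] y [73.1131 73.9888] ((15.338226318359375, 73.53416442871094), (0.9064347147941589, 131.740966796875), 89.97578430175781)
```

View pics/w5.png

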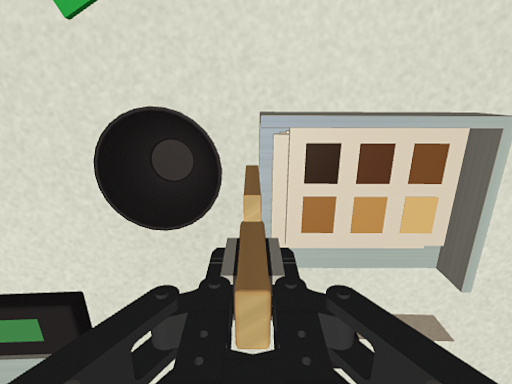

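The plates' -y edges are at columns 274–290, the paddle hangs at column 252, and the bowl's rim ends at column 220, so there is room to descend. I'll go down and push +y.

```bash
python3 -m jog '[0,0,0.04,0,0,0, 0,0,0.12,0,0,0, 0,0,0.21,0,0,0, 0,0,0.3,0,0,0, 0,0,0.39,0,0,0, 0,0,0.47,0,0,0, 0,0,0.53,0,0,0, 0,0,0.57,0,0,0, 0,0,0.585,0,0,0, 0,0,0.585,0,0,0]' && python3 -m jog '[0,0.04,0,0,0,0, 0,0.1,0,0,0,0, 0,0.16,0,0,0,0, 0,0.22,0,0,0,0, 0,0.27,0,0,0,0, 0,0.32,0,0,0,0, 0,0.36,0,0,0,0, 0,0.4,0,0,0,0, 0,0.43,0,0,0,0, 0,0.45,0,0,0,0]' &&  python3 -m jog '[0,0.01,0,0,0,0, 0,0.02,0,0,0,0, 0,0.03,0,0,0,0, 0,0.04,0,0,0,0, 0,0.05,0,0,0,0, 0,0.06,0,0,0,0, 0,0.065,0,0,0,0, 0,0.07,0,0,0,0, 0,0.07,0,0,0,0, 0,0.07,0,0,0,0]'; python3 m.py w6
```

```text
t: 16.18
ee_pos: [0.4891, -0.374, 0.2778]
eef_rot: [-0.071, -3.14, -0.001]
wrist_force: [-0.9, 0.4, -1.0]
gripper_width: 0.148
gripper_force: 108.2
t: 17.02
ee_pos: [0.4912, -0.3292, 0.2789]
eef_rot: [0.071, 3.14, -0.005]
wrist_force: [-0.8, -8.5, 0.6]
gripper_width: 0.148
gripper_force: 108.3
t: 17.85
ee_pos: [0.4904, -0.3251, 0.2791]
eef_rot: [-0.076, -3.14, 0.016]
wrist_force: [-3.6, -16.9, -0.7]
gripper_width: 0.151
gripper_force: 108.6
tcp tray -1.0101782038601181 -82.81919372662212 z 0.27906910944963864 bottom 0.01326910944963866 F [ -3.5541 -16.8583  -0.6752] axes
 [[-0.9988  0.0483 -0.0011]
 [ 0.0483  0.9988 -0.0101]
 [ 0.0006 -0.0101 -0.9999]] q6 -2.1634026503150445
0.046 29386 x [-53.0977  55.0688] y [-73.8012  72.8388] ((11.493202209472656, -25.374168395996094), (198.84483337402344, 133.708251953125), 89.95606231689453)
0.038 811 x [-53.5744  69.8621] y [-87.9648  73.8537] ((15.172950744628906, -8.853561401367188), (138.19288635253906, 165.5600128173828), 0.059607408940792084)
0.03 105 x [-52.9121  82.0483] y [-91.1098  73.8915] ((-19.16304588317871, 22.858741760253906), (199.92123413085938, 112.04956817626953), 55.635276794433594)
0.022 54 x [-49.7386  82.499 ] y [-91.1252  73.8854] ((15.838926315307617, -2.465667724609375), (202.19354248046875, 25.883277893066406), 55.78665542602539)
0.014 82 x [-40.8895  81.6621] y [-91.1817  73.8724] ((20.345897674560547, -4.445030212402344), (200.10540771484375, 15.931168556213379), 55.829471588134766)
```

View pics/w6.png

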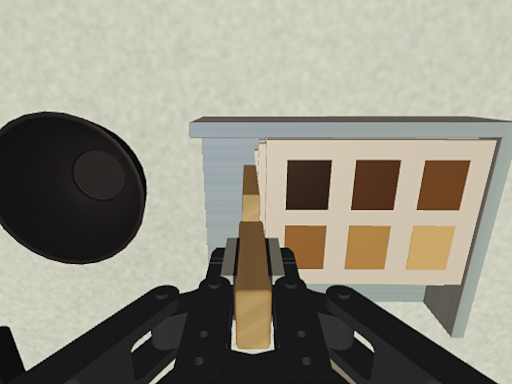

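The top plate is at the +y fence (right), but the lower plates still stick out at the -x end of their -y edge (col 257 against 268, near row 150). I'll push again nearer the -x fence.

```bash
python3 -m jog '[0,-0.08,0.01,0,0,0, 0,-0.12,0.02,0,0,0, 0.08,-0.12,0.02,0,0,0, 0.16,-0.12,0.02,0,0,0, 0.2,-0.12,0.02,0,0,0, 0.2,-0.12,0.02,0,0,0, 0.2,-0.09,0.02,0,0,0, 0.2,-0.06,0.02,0,0,0, 0.2,-0.03,0.02,0,0,0, 0.2,0,0.02,0,0,0]' && python3 -m jog '[0,0.01,0,0,0,0, 0,0.02,0,0,0,0, 0,0.025,0,0,0,0, 0,0.03,0,0,0,0, 0,0.035,0,0,0,0, 0,0.04,0,0,0,0, 0,0.04,0,0,0,0, 0,0.04,0,0,0,0, 0,0.04,0,0,0,0, 0,0.04,0,0,0,0]'; python3 m.py w7; python3 -c "
import cv2;a=cv2.imread('pics/w7.png')[100:350,150:512];cv2.imwrite('pics/w7c.png',cv2.resize(a,None,fx=2,fy=2))"
```

```text
t: 18.73
ee_pos: [0.4705, -0.3234, 0.2765]
eef_rot: [-0.073, -3.138, 0.015]
wrist_force: [-5.9, -17.4, -3.0]
gripper_width: 0.151
gripper_force: 108.6
t: 19.57
ee_pos: [0.4701, -0.3213, 0.277]
eef_rot: [-0.077, -3.138, 0.023]
wrist_force: [-5.5, -19.7, -2.9]
gripper_width: 0.148
gripper_force: 109.0
tcp tray -21.466734622090552 -80.03241977908752 z 0.2769595427671588 bottom 0.011159542767158803 F [ -5.4651 -19.6754  -2.9442] axes
 [[-0.9988  0.0488 -0.0032]
 [ 0.0488  0.9987 -0.0144]
 [ 0.0025 -0.0146 -0.9999]] q6 -2.177610923145539
0.046 24987 x [-53.5936  53.6767] y [-73.2733  72.9928] ((5.091316223144531, -6.794975280761719), (175.95858764648438, 135.6645965576172), 84.09194946289062)
0.038 234 x [-51.8089  78.8223] y [-88.8771  73.9798] ((18.004016876220703, -9.222541809082031), (211.1955108642578, 30.75876808166504), 52.67921447753906)
0.03 21 x [-50.7966  82.4756] y [-89.9586  73.9914] ((12.089866638183594, -4.810813903808594), (211.1331329345703, 10.930947303771973), 50.837554931640625)
```

View pics/w7c.png

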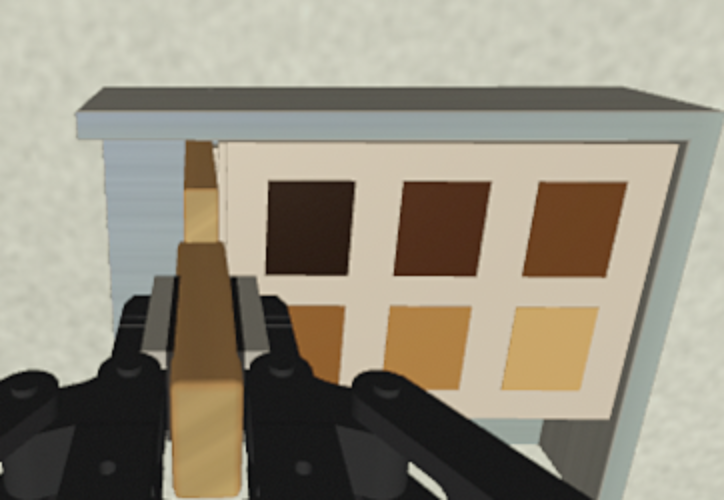

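The stack is nearly flush in y. The lower plates still protrude by about 3 mm at crop (217,150), against 228 for the top plate, probably because they are still slightly rotated. I'll go to the +x side and square both ends.

```bash
python3 -m jog '[0,-0.08,0,0,0,0, 0,-0.18,0,0,0,0, 0,-0.25,-0.04,0,0,0, 0,-0.25,-0.12,0,0,0, 0,-0.25,-0.22,0,0,0, 0,-0.25,-0.32,0,0,0, 0,-0.25,-0.42,0,0,0, 0,-0.25,-0.51,0,0,0, 0,-0.25,-0.57,0,0,0, 0,-0.25,-0.6,0,0,0]' && python3 -m jog '[-0.05,0.01,0,0,0,0.06, -0.14,0.03,0,0,0,0.15, -0.25,0.05,0,0,0,0.25, -0.36,0.07,0,0,0,0.36, -0.47,0.09,0,0,0,0.47, -0.58,0.12,0,0,0,0.58, -0.69,0.14,0,0,0,0.69, -0.8,0.16,0,0,0,0.8, -0.9,0.18,0,0,0,0.9, -1,0.2,0,0,0,1]' && python3 -m jog '[0.02,0.05,0,0,0,0.11, 0.04,0.1,0,0,0,0.22, 0.06,0.15,0,0,0,0.34, 0.08,0.2,0,0,0,0.46, 0.11,0.25,0,0,0,0.58, 0.14,0.32,0,0,0,0.7, 0.17,0.39,0,0,0,0.81, 0.2,0.45,0,0,0,0.91, 0.22,0.5,0,0,0,1, 0.22,0.5,0,0,0,1]'; python3 m.py w8;  python3 -m jog '[0,0,0.04,0,0,0, 0,0,0.12,0,0,0, 0,0,0.21,0,0,0, 0,0,0.3,0,0,0, 0,0,0.39,0,0,0, 0,0,0.47,0,0,0, 0,0,0.53,0,0,0, 0,0,0.57,0,0,0, 0,0,0.6,0,0,0, 0,0,0.6,0,0,0]'
```

```text
t: 20.45
ee_pos: [0.4708, -0.3419, 0.3382]
eef_rot: [0.07, 3.139, -0.002]
wrist_force: [-0.6, 1.0, -0.5]
gripper_width: 0.149
gripper_force: 109.3
t: 21.28
ee_pos: [0.5719, -0.3264, 0.3357]
eef_rot: [-1.272, -2.872, -0.0]
wrist_force: [0.2, 0.8, -1.0]
gripper_width: 0.145
gripper_force: 109.2
t: 22.12
ee_pos: [0.5938, -0.2756, 0.3358]
eef_rot: [-2.271, -2.169, -0.0]
wrist_force: [0.6, 0.3, -0.1]
gripper_width: 0.15
gripper_force: 109.3
tcp tray 99.98189711478436 -28.530754595837692 z 0.3358153925298409 bottom 0.0700153925298409 F [ 0.5662  0.2942 -0.1149] axes
 [[ 0.046   0.9989 -0.0005]
 [ 0.9989 -0.046   0.0008]
 [ 0.0008 -0.0006 -1.    ]] q6 -0.44056268765922624
0.046 22933 x [-55.327   55.4577] y [-74.9854  72.9736] ((-0.1160125732421875, -25.354171752929688), (198.5267333984375, 113.3026351928711), 89.97508239746094)
0.038 1196 x [-55.5984  62.5751] y [-119.6432   66.9051] ((27.16436004638672, -45.936607360839844), (224.69435119628906, 91.14373016357422), 53.28361892700195)
0.03 162 x [-55.7851  61.9245] y [-123.5004   73.4342] ((28.09524154663086, -44.88661193847656), (226.87692260742188, 91.57145690917969), 54.84619903564453)
0.022 477 x [-55.5988  64.5903] y [-122.3628   66.9056] ((28.89193344116211, -45.70970153808594), (226.42706298828125, 88.68515014648438), 55.01094436645508)
0.014 451 x [-55.6793  65.7469] y [-121.4008   72.3692] ((30.838848114013672, -45.25775909423828), (227.07662963867188, 90.86454010009766), 56.082393646240234)
t: 23.0
ee_pos: [0.5934, -0.2766, 0.2754]
eef_rot: [-2.27, -2.171, 0.0]
wrist_force: [0.6, 0.3, -0.3]
gripper_width: 0.149
gripper_force: 109.3
```

```bash
python3 -m jog '[0,-0.06,0,0,0,0, 0,-0.14,0,0,0,0, 0,-0.22,0,0,0,0, 0,-0.28,0,0,0,0, 0,-0.32,0,0,0,0, 0,-0.35,0,0,0,0, 0,-0.37,0,0,0,0, 0,-0.39,0,0,0,0, 0,-0.41,0,0,0,0, 0,-0.42,0,0,0,0]' && python3 -m jog '[0,0.08,0,0,0,0, 0.1,0.12,0,0,0,0, 0.24,0.12,0,0,0,0, 0.38,0.12,0,0,0,0, 0.5,0.12,0,0,0,0, 0.55,0.1,0,0,0,0, 0.55,0.06,0,0,0,0, 0.55,0.03,0,0,0,0, 0.55,0,0,0,0,0, 0.55,-0.02,0,0,0,0]' && python3 -m jog '[0,-0.01,0,0,0,0, 0,-0.02,0,0,0,0, 0,-0.03,0,0,0,0, 0,-0.03,0,0,0,0, 0,-0.03,0,0,0,0, 0,-0.03,0,0,0,0, 0,-0.03,0,0,0,0, 0,0.1,0,0,0,0, 0,0.2,0,0,0,0, 0,0.25,0,0,0,0]'; python3 m.py w9
```

```text
t: 23.83
ee_pos: [0.5533, -0.2738, 0.2772]
eef_rot: [2.265, 2.168, 0.012]
wrist_force: [14.0, 2.8, -3.9]
gripper_width: 0.15
gripper_force: 109.2
t: 24.67
ee_pos: [0.5537, -0.2191, 0.2775]
eef_rot: [2.264, 2.167, 0.013]
wrist_force: [17.0, 3.2, -2.9]
gripper_width: 0.145
gripper_force: 109.4
t: 25.5
ee_pos: [0.5772, -0.2212, 0.2764]
eef_rot: [2.271, 2.17, -0.001]
wrist_force: [0.0, 0.8, -1.2]
gripper_width: 0.148
gripper_force: 110.0
tcp tray 80.7750409783837 24.98323800898414 z 0.27635561019821864 bottom 0.010555610198218657 F [ 0.0292  0.7792 -1.1598] axes
 [[ 0.0451  0.999   0.0001]
 [ 0.999  -0.0451 -0.0007]
 [-0.0007  0.0001 -1.    ]] q6 -0.37581836586743544
0.046 24097 x [-55.2483  53.9391] y [-62.6601  73.1653] ((13.819381713867188, -2.2346725463867188), (141.12257385253906, 152.4114227294922), 0.017562421038746834)
0.038 97 x [54.7981 84.5121] y [-1.5496 68.2498] ((69.6827392578125, 32.87067794799805), (29.851404190063477, 73.06121826171875), 0.09478630870580673)
0.03 111 x [54.312  83.8881] y [-9.1396 70.9492] ((69.40299224853516, 30.584089279174805), (29.617467880249023, 81.78636169433594), 0.533379852771759)
0.022 126 x [54.8304 83.9106] y [-12.6365  69.4012] ((69.37743377685547, 28.416854858398438), (83.27873229980469, 29.317832946777344), 89.77082061767578)
0.014 94 x [55.0608 83.5204] y [-17.0497  65.7325] ((69.51285552978516, 24.081268310546875), (84.41976165771484, 29.11703872680664), 89.61161804199219)
```

```bash
python3 -m jog '[0,0,-0.05,0,0,0, 0,0,-0.14,0,0,0, 0,0,-0.24,0,0,0, 0,0,-0.34,0,0,0, 0,0,-0.43,0,0,0, -0.02,0,-0.51,0,0,0, -0.08,0,-0.57,0,0,0, -0.18,0,-0.6,0,0,0, -0.29,0,-0.6,0,0,0, -0.4,0,-0.6,0,0,0]' && python3 -m jog '[-0.1,-0.03,0,0,0,-0.06, -0.2,-0.07,0,0,0,-0.15, -0.3,-0.13,0,0,0,-0.25, -0.4,-0.18,0,0,0,-0.36, -0.5,-0.24,0,0,0,-0.47, -0.6,-0.29,0,0,0,-0.58, -0.7,-0.35,0,0,0,-0.69, -0.8,-0.4,0,0,0,-0.8, -0.9,-0.45,0,0,0,-0.9, -1,-0.5,0,0,0,-1]' && python3 -m jog '[0.03,-0.05,0,0,0,-0.11, 0.06,-0.1,0,0,0,-0.22, 0.1,-0.15,0,0,0,-0.34, 0.14,-0.2,0,0,0,-0.46, 0.18,-0.25,0,0,0,-0.58, 0.22,-0.3,0,0,0,-0.7, 0.26,-0.35,0,0,0,-0.81, 0.29,-0.39,0,0,0,-0.91, 0.31,-0.41,0,0,0,-1, 0.31,-0.41,0,0,0,-1]'; python3 m.py w10
```

```text
t: 26.38
ee_pos: [0.575, -0.2621, 0.336]
eef_rot: [-2.271, -2.171, 0.001]
wrist_force: [0.4, 0.8, -0.8]
gripper_width: 0.148
gripper_force: 110.0
t: 27.22
ee_pos: [0.5199, -0.3601, 0.3349]
eef_rot: [-1.262, -2.875, -0.0]
wrist_force: [-0.3, 0.4, -0.6]
gripper_width: 0.147
gripper_force: 110.1
t: 28.05
ee_pos: [0.4686, -0.3643, 0.3352]
eef_rot: [-0.069, -3.139, -0.001]
wrist_force: [0.5, 0.5, -0.3]
gripper_width: 0.147
gripper_force: 110.1
tcp tray -20.919803773507947 -123.06552843144387 z 0.335216890208811 bottom 0.06941689020881103 F [ 0.4844  0.5452 -0.2503] axes
 [[-0.999   0.0438 -0.0015]
 [ 0.0438  0.999   0.0008]
 [ 0.0015  0.0008 -1.    ]] q6 -2.245077956462167
0.046 18455 x [-54.0047  53.2263] y [-74.6203  72.6257] ((10.104537963867188, -25.80133056640625), (206.57452392578125, 139.031005859375), 87.15919494628906)
0.038 674 x [-52.8634  70.1736] y [-80.518   73.6179] ((42.5877685546875, -24.78960418701172), (206.52674865722656, 86.98135375976562), 51.44324493408203)
0.03 46 x [-51.6299  81.136 ] y [-80.5197  73.9721] ((42.41926574707031, -24.473487854003906), (203.81919860839844, 81.82882690429688), 52.55308151245117)
0.022 168 x [-48.9225  78.9794] y [-80.4744  73.7636] ((44.543296813964844, -24.816131591796875), (203.73870849609375, 82.56092834472656), 52.26353454589844)
0.014 33 x [-44.397   78.6208] y [-80.5261  73.9284] ((45.17040252685547, -26.86145782470703), (200.1460723876953, 78.21475982666016), 50.97575378417969)
```

```bash
python3 -m jog '[0,0,0.06,0,0,0, 0,0,0.14,0,0,0, 0,0,0.23,0,0,0, 0,0,0.32,0,0,0, 0,0,0.4,0,0,0, 0,0,0.47,0,0,0, 0,0,0.53,0,0,0, 0,0,0.57,0,0,0, 0,0.02,0.59,0,0,0, 0,0.06,0.59,0,0,0]' && python3 -m jog '[0,0.06,0,0,0,0, 0,0.12,0,0,0,0, 0,0.18,0,0,0,0, 0,0.24,0,0,0,0, 0,0.3,0,0,0,0, 0,0.34,0,0,0,0, 0,0.37,0,0,0,0, 0,0.39,0,0,0,0, 0,0.41,0,0,0,0, 0,0.42,0,0,0,0]' && python3 -m jog '[0,-0.08,0,0,0,0, -0.1,-0.12,0,0,0,0, -0.24,-0.12,0,0,0,0, -0.36,-0.12,0,0,0,0, -0.4,-0.09,0,0,0,0, -0.4,-0.05,0,0,0,0, -0.4,-0.02,0,0,0,0, -0.4,0,0,0,0,0, -0.4,0.02,0,0,0,0, -0.4,0.02,0,0,0,0]'  && python3 -m jog '[0,0.01,0,0,0,0, 0,0.02,0,0,0,0, 0,0.02,0,0,0,0, 0,-0.1,0,0,0,0, 0,-0.2,0,0,0,0, 0,-0.3,0,0,0,0, 0,-0.3,-0.1,0,0,0, 0,-0.3,-0.3,0,0,0, 0,-0.3,-0.5,0,0,0, 0,-0.3,-0.6,0,0,0]'; python3 m.py w11;python3 -c "
import cv2;a=cv2.imread('pics/w11.png')[100:350,200:512];cv2.imwrite('pics/w11c.png',cv2.resize(a,None,fx=2.4,fy=2.4,interpolation=cv2.INTER_CUBIC))"
```

```text
t: 28.93
ee_pos: [0.4697, -0.3572, 0.2767]
eef_rot: [-0.071, -3.14, -0.0]
wrist_force: [-0.0, -0.3, 0.1]
gripper_width: 0.149
gripper_force: 110.1
t: 29.77
ee_pos: [0.4712, -0.3181, 0.2787]
eef_rot: [0.074, 3.139, -0.018]
wrist_force: [-1.6, -17.0, -0.5]
gripper_width: 0.143
gripper_force: 110.2
t: 30.6
ee_pos: [0.5112, -0.3189, 0.2798]
eef_rot: [0.075, 3.135, -0.024]
wrist_force: [3.0, -19.8, -1.2]
gripper_width: 0.147
gripper_force: 111.0
t: 31.43
ee_pos: [0.5106, -0.3447, 0.3404]
eef_rot: [0.07, 3.138, -0.002]
wrist_force: [0.4, 0.2, -0.4]
gripper_width: 0.149
gripper_force: 110.8
tcp tray 20.058014388056787 -101.42694531409057 z 0.3404063259941081 bottom 0.0746063259941081 F [ 0.3889  0.2203 -0.3645] axes
 [[-0.999   0.0443  0.0024]
 [ 0.0443  0.999  -0.0011]
 [-0.0025 -0.001  -1.    ]] q6 -2.17554860570772
0.046 20899 x [-54.4398  53.5026] y [-74.3894  72.6075] ((9.986640930175781, -25.673004150390625), (206.40550231933594, 140.05694580078125), 87.20170593261719)
0.038 55 x [-54.3444  81.6045] y [-75.7125  73.927 ] ((41.86438751220703, -23.43897247314453), (202.5120849609375, 84.7928695678711), 51.04048156738281)
0.03 56 x [-54.0546  76.6948] y [-75.6467  73.9459] ((37.08577346801758, -19.564842224121094), (201.2064666748047, 74.99883270263672), 51.86262512207031)
0.022 87 x [-53.5607  78.3957] y [-75.8109  73.9345] ((42.02909851074219, -23.545867919921875), (202.20913696289062, 84.44599914550781), 51.09086990356445)
0.014 67 x [-53.5408  81.8953] y [-76.0356  73.9828] ((35.744285583496094, -19.003616333007812), (203.48443603515625, 62.65299606323242), 49.49917984008789)
```

View pics/w11c.png

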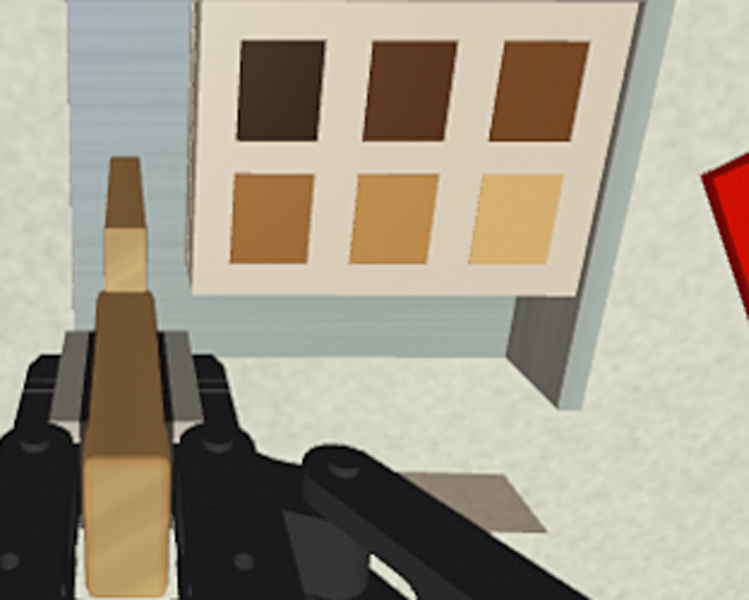

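The lower plates now lie within about 1.5 mm of the top one in y (left edges at crop columns 188–198). I'll make one confirming push at the centre of the +x side and measure x there.

```bash
python3 -m jog '[-0.05,0.01,0,0,0,0.06, -0.12,0.04,0,0,0,0.15, -0.2,0.07,0,0,0,0.25, -0.29,0.1,0,0,0,0.36, -0.38,0.14,0,0,0,0.47, -0.47,0.18,0,0,0,0.58, -0.56,0.21,0,0,0,0.69, -0.65,0.24,0,0,0,0.8, -0.73,0.27,0,0,0,0.9, -0.8,0.3,0,0,0,1]' && python3 -m jog '[0.05,0.05,0,0,0,0.11, 0.1,0.1,0,0,0,0.22, 0.15,0.15,0,0,0,0.34, 0.2,0.2,0,0,0,0.46, 0.26,0.26,0,0,0,0.58, 0.33,0.33,0,0,0,0.7, 0.4,0.4,0,0,0,0.81, 0.46,0.46,0,0,0,0.91, 0.5,0.5,0,0,0,1, 0.5,0.5,0,0,0,1]'; python3 m.py w12;  python3 -m jog '[0,0,0.04,0,0,0, 0,0,0.12,0,0,0, 0,0,0.21,0,0,0, 0,0,0.3,0,0,0, 0,0,0.39,0,0,0, 0,0,0.47,0,0,0, 0,0,0.54,0,0,0, 0,0,0.59,0,0,0, 0,0,0.62,0,0,0, 0,0,0.62,0,0,0]' && python3 -m jog '[0,-0.06,0,0,0,0, 0,-0.14,0,0,0,0, 0,-0.22,0,0,0,0, 0,-0.28,0,0,0,0, 0,-0.32,0,0,0,0, 0,-0.35,0,0,0,0, 0,-0.38,0,0,0,0, 0,-0.41,0,0,0,0, 0,-0.43,0,0,0,0, 0,-0.44,0,0,0,0]' && python3 -m jog '[0,-0.01,0,0,0,0, 0,-0.01,0,0,0,0, 0,0.1,0,0,0,0, 0,0.22,0,0,0,0, 0,0.3,0,0,0,0, 0,0.3,-0.1,0,0,0, 0,0.3,-0.24,0,0,0, 0,0.3,-0.4,0,0,0, 0,0.3,-0.53,0,0,0, 0,0.3,-0.6,0,0,0]'; python3 m.py w13;python3 -c "
import cv2;a=cv2.imread('pics/w13.png')[60:310,30:340];cv2.imwrite('pics/w13c.png',cv2.resize(a,None,fx=2.4,fy=2.4,interpolation=cv2.INTER_CUBIC))"
```

```text
t: 32.32
ee_pos: [0.5922, -0.318, 0.3361]
eef_rot: [-1.271, -2.871, -0.001]
wrist_force: [0.3, -0.2, -1.3]
gripper_width: 0.148
gripper_force: 110.8
t: 33.15
ee_pos: [0.595, -0.2465, 0.3365]
eef_rot: [-2.27, -2.169, -0.0]
wrist_force: [-0.2, -0.8, -0.6]
gripper_width: 0.15
gripper_force: 110.8
tcp tray 99.75821225000894 0.5948575023199789 z 0.33645706682561694 bottom 0.07065706682561695 F [-0.1942 -0.7625 -0.6215] axes
 [[ 0.0455  0.999  -0.001 ]
 [ 0.999  -0.0455  0.0013]
 [ 0.0013 -0.0011 -1.    ]] q6 -0.40018852868622246
0.046 20351 x [-55.2049  54.3883] y [-75.0586  72.8419] ((-0.831146240234375, -25.477157592773438), (198.3367462158203, 112.1598892211914), 89.99566650390625)
0.038 286 x [-55.8629  55.4135] y [-123.3845   71.172 ] ((24.574703216552734, -43.27616882324219), (225.26564025878906, 86.39044189453125), 54.2880744934082)
0.03 180 x [-55.7855  55.3817] y [-123.828    64.7852] ((23.924400329589844, -46.81598663330078), (219.4114990234375, 83.089111328125), 53.90447998046875)
0.022 192 x [-55.7355  55.3271] y [-122.8505   72.1093] ((24.703433990478516, -41.548492431640625)
[... 984 characters left out ...]
75), (199.42019653320312, 112.81070709228516), 89.95687866210938)
0.038 173 x [-55.6987  55.1846] y [-123.883    72.5058] ((21.945667266845703, -41.25542449951172), (225.88893127441406, 80.40873718261719), 54.31160354614258)
0.03 165 x [-55.6824  55.1748] y [-123.3427   72.3558] ((24.185653686523438, -42.220069885253906), (225.37730407714844, 82.10924530029297), 55.12689208984375)
0.022 140 x [-55.5557  55.1644] y [-122.6307   72.3319] ((26.104549407958984, -43.156959533691406), (225.82472229003906, 82.27458190917969), 56.1131591796875)
0.014 150 x [-55.5167  55.5622] y [-123.1482   72.0079] ((27.185562133789062, -43.33265686035156), (225.5288848876953, 81.48551940917969), 56.76087951660156)
```

View pics/w13c.png

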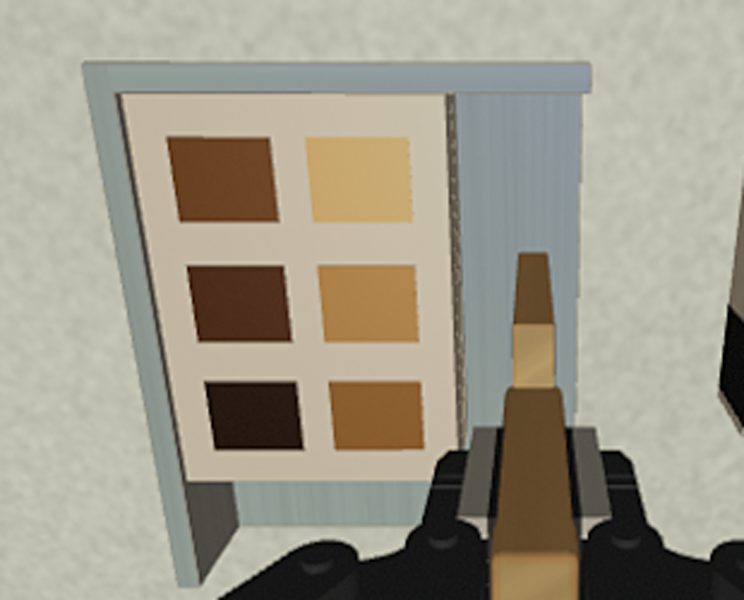

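Everything now looks flush: the top plate is against both fences and the lower plates' edges line up at crop columns 447–460. That view was my 11th picture, one over the limit of 10, so I'll work from numbers only from here. Next I'll carry the paddle back and check whether it shifted in the grip.

```bash
python3 -m jog '[0.05,0,-0.03,0,0,0, 0.14,0,-0.07,0,0,0, 0.24,0,-0.12,0,0,0, 0.34,0,-0.17,0,0,0, 0.45,0,-0.21,0,0,0, 0.56,0,-0.25,0,0,0, 0.67,0,-0.28,0,0,0, 0.78,0,-0.3,0,0,0, 0.89,0,-0.3,0,0,0, 1,0,-0.3,0,0,0]' && python3 -m jog '[0.1,0,0,0,0,-0.06, 0.2,0,0,0,0,-0.15, 0.3,0,0,0,0,-0.25, 0.4,0,0,0,0,-0.35, 0.5,0,0,0,0,-0.46, 0.6,0,0,0,0,-0.57, 0.7,0,0,0,0,-0.68, 0.8,0,0,0,0,-0.79, 0.9,0,0,0,0,-0.9, 1,0,0,0,0,-1]' && python3 -m jog '[0.1,0.03,0,0,0,-0.1, 0.2,0.05,0,0,0,-0.2, 0.3,0.08,0,0,0,-0.3, 0.4,0.1,0,0,0,-0.4, 0.5,0.13,0,0,0,-0.5, 0.6,0.15,0,0,0,-0.6, 0.7,0.18,0,0,0,-0.68, 0.8,0.2,0,0,0,-0.76, 0.9,0.23,0,0,0,-0.82, 1,0.25,0,0,0,-0.86]' && python3 -m jog '[0.08,0.1,0,0,0,0, 0.17,0.21,0,0,0,0, 0.26,0.32,0,0,0,0, 0.35,0.44,0,0,0,0, 0.44,0.56,0,0,0,0, 0.53,0.68,0,0,0,0, 0.62,0.79,0,0,0,0, 0.7,0.88,0,0,0,0, 0.75,0.94,0,0,0,0, 0.75,0.94,0,0,0,0]'
python3 - <<'E'
from h import *
s=readout.state();print(s["t"],s["ee_pos"],R.from_rotvec(s["eef_rot"]).as_matrix())
_,_,_,_=snap("wrist","w14")
Tc=imaging.camera_params("wrist")["T_tool_cam"]
for n in("w2","w3","w14"):
    f=np.load(n+".npz");d=f["d"];P=cloud(f["K"],Tc,d);P[d==0]=0
    m=(abs(P[...,0])<.05)&(abs(P[...,1])<.02)&(P[...,2]>.10)&(P[...,2]<.275)
    q=P[m]
    for a,b in((.11,.135),(.135,.16),(.16,.19),(.19,.21),(.21,.23),(.23,.25),(.25,.275)):
        k=q[(q[:,2]>a)&(q[:,2]<b)]
        if len(k)>5: print(n,a,b,len(k),"x",np.percentile(k[:,0],[2,50,98]),"y",np.percentile(k[:,1],[2,50,98]),"zmax",k[:,2].max())
E
```

```text
t: 36.58
ee_pos: [0.5853, -0.1462, 0.3652]
eef_rot: [2.27, 2.171, 0.0]
wrist_force: [-0.4, 0.1, 0.1]
gripper_width: 0.149
gripper_force: 111.0
t: 37.42
ee_pos: [0.5897, -0.0465, 0.3647]
eef_rot: [-1.26, -2.877, 0.0]
wrist_force: [0.3, -0.5, -0.9]
gripper_width: 0.147
gripper_force: 111.1
t: 38.25
ee_pos: [0.5403, 0.0441, 0.3648]
eef_rot: [-0.239, -3.132, -0.0]
wrist_force: [-0.4, -1.1, 0.1]
gripper_width: 0.152
gripper_force: 111.1
t: 39.08
ee_pos: [0.4803, 0.1489, 0.3654]
eef_rot: [0.24, 3.132, 0.001]
wrist_force: [-0.2, 0.3, -0.8]
gripper_width: 0.147
gripper_force: 111.1
39.0833 [0.4803 0.1489 0.3654] [[-0.9883  0.1526  0.0002]
 [ 0.1526  0.9883  0.0005]
 [-0.0001  0.0005 -1.    ]]
w2 0.11 0.135 5232 x [-0.0134  0.0114  0.0145] y [-0.0187  0.0003  0.0188] zmax 0.13499850014824555
w2 0.135 0.16 2579 x [0.0033 0.0117 0.0126] y [-0.0188 -0.0001  0.019 ] zmax 0.15999491399328294
w2 0.16 0.19 1117 x [0.0078 0.0118 0.0236] y [-0.0175 -0.0001  0.0178] zmax 0.18999337343706776
w2 0.19 0.21 566 x [0.0118 0.0232 0.0281] y [-0.0047 -0.0001  0.0048] zmax 0.20998602133783087
w2 0.21 0.23 132 x
[... 908 characters left out ...]
 zmax 0.2644190905379738
w14 0.11 0.135 5220 x [-0.0133  0.0114  0.0145] y [-0.0187  0.0003  0.0187] zmax 0.13499269855966578
w14 0.135 0.16 2568 x [0.0037 0.0117 0.0126] y [-0.0189  0.0003  0.019 ] zmax 0.15999022919469327
w14 0.16 0.19 1143 x [0.0077 0.0118 0.0236] y [-0.0173 -0.0001  0.0175] zmax 0.18999738531633273
w14 0.19 0.21 532 x [0.0116 0.0234 0.0281] y [-0.0047 -0.0001  0.0045] zmax 0.20979472835483562
w14 0.21 0.23 134 x [0.0274 0.0279 0.0282] y [-0.0047 -0.0001  0.0045] zmax 0.22963728619413035
w14 0.23 0.25 95 x [0.0272 0.0279 0.0282] y [-0.005  -0.0001  0.0044] zmax 0.249900828630055
w14 0.25 0.275 52 x [0.0276 0.0279 0.0282] y [-0.0048 -0.0001  0.0045] zmax 0.2628411879095394
```

The paddle has not shifted in the grip. I'll move over the slot, check, and lower it.

```bash
python3 -m jog '[0,0.06,0,0,0,0, 0,0.17,0,0,0,0, 0,0.29,0,0,0,0, 0,0.42,0,0,0,0, -0.01,0.55,0,0,0,0, -0.01,0.68,0,0,0,0, -0.014,0.8,0,0,0,0, -0.014,0.9,0,0,0,0, -0.014,0.97,0,0,0,0, -0.014,0.986,0,0,0,0]'; python3 - <<'E'
from h import *
s=readout.state();print(s["t"],s["ee_pos"],R.from_rotvec(s["eef_rot"]).as_matrix()[:,2])
p,d,K,T=snap("wrist","w15");P=cloud(K,T,d);P[d==0]=0
m=(P[...,2]>.06)&(P[...,2]<.068)&(P[...,0]>.37)&(P[...,0]<.63)&(abs(P[...,1]-.246)<.05)
q=P[m];print("holder rim",len(q),cv2.minAreaRect(q[:,:2].astype(np.float32)*1000))
c=np.array([.4979,.2454]);a=np.radians(-9);Rm=np.array([[np.cos(a),-np.sin(a)],[np.sin(a),np.cos(a)]])
l=(q[:,:2]-c)@Rm*1000
print("y of rim long walls",np.percentile(l[:,1],[1,99]),"x",np.percentile(l[:,0],[1,99]),"tcp in holder",(s["ee_pos"][:2]-c)@Rm*1000)
E
```

```text
t: 39.97
ee_pos: [0.4978, 0.2461, 0.3649]
eef_rot: [-0.241, -3.132, -0.0]
wrist_force: [-0.4, 0.2, -0.6]
gripper_width: 0.15
gripper_force: 111.1
39.9667 [0.4978 0.2461 0.3649] [-0.0005  0.     -1.    ]
holder rim 2003 ((466.58697509765625, 250.37022399902344), (30.10683250427246, 167.69972229003906), 80.92192840576172)
y of rim long walls [-14.9063  14.9352] x [-115.2956   47.7546] tcp in holder [-0.1937  0.6601]
```

```bash
python3 -m jog '[0.01,0,0.04,0,0,0, 0.01,0,0.12,0,0,0, 0.01,0,0.22,0,0,0, 0.01,0,0.33,0,0,0, 0.01,0,0.44,0,0,0, 0.01,0,0.55,0,0,0, 0.01,0,0.66,0,0,0, 0.01,0,0.76,0,0,0, 0.01,0,0.84,0,0,0, 0.01,0,0.88,0,0,0]' && python3 -m jog '[0,0,0.02,0,0,0, 0,0,0.04,0,0,0, 0,0,0.05,0,0,0, 0,0,0.06,0,0,0, 0,0,0.065,0,0,0, 0,0,0.065,0,0,0, 0,0,0.065,0,0,0, 0,0,0.065,0,0,0, 0,0,0.065,0,0,0, 0,0,0.065,0,0,0]'
```

```text
t: 40.85
ee_pos: [0.4965, 0.2448, 0.2753]
eef_rot: [-0.243, -3.13, 0.002]
wrist_force: [-1.1, 0.1, -0.3]
gripper_width: 0.151
gripper_force: 111.1
t: 41.68
ee_pos: [0.4967, 0.2449, 0.2708]
eef_rot: [0.243, 3.132, 0.0]
wrist_force: [0.5, -0.1, -0.6]
gripper_width: 0.149
gripper_force: 111.1
```

```bash
python3 -m jog '[0,0,0,0,0,0, 0,0,0,0,0,0, 0,0,0,0,0,0, 0,0,0,0,0,0, 0,0,0,0,0,0, 0,0,0,0,0,0, 0,0,0,0,0,0, 0,0,0,0,0,0, 0,0,0,0,0,0, 0,0,0,0,0,0]' 1 20 && python3 -m jog '[0,0,-0.03,0,0,0, 0,0,-0.1,0,0,0, 0,0,-0.2,0,0,0, 0,0,-0.32,0,0,0, 0,0,-0.45,0,0,0, 0,0,-0.6,0,0,0, 0,0,-0.75,0,0,0, 0,0,-0.88,0,0,0, 0,0,-0.97,0,0,0, 0,0,-1,0,0,0]'; python3 - <<'E'
from h import *
p,d,K,T=snap("wrist","w16");P=cloud(K,T,d);P[d==0]=0
m=((P[...,2]>.13)&(P[...,2]<.16)).astype(np.uint8);n,l,st,c=cv2.connectedComponentsWithStats(m)
for i in range(1,n):
    if st[i,4]>30: q=P[l==i];print(st[i,4],np.median(q[:,2]),q[:,2].max(),cv2.minAreaRect(q[:,:2].astype(np.float32)*1000))
# tray from the top camera
p,d,K,T=snap("top","top2");P=cloud(K,T,d);P[d==0]=0;g=p.astype(int)
O=np.array([.4953,-.2424]);ex=np.array([.9989,-.0471]);ey=np.array([.0471,.9989])
L=np.stack([(P[...,:2]-O)@ex,(P[...,:2]-O)@ey],-1)*1000
m=(abs(P[...,2]-.0475)<.004)&(abs(L[...,0])<90)&(abs(L[...,1])<120)&(g[...,0]-g[...,2]>3)
print("plate top",m.sum(),np.percentile(L[m],[1,99],axis=0),cv2.minAreaRect(L[m].astype(np.float32)))
E
```

```text
t: 42.52
ee_pos: [0.4967, 0.2449, 0.2707]
eef_rot: [-0.243, -3.132, 0.0]
wrist_force: [0.6, 0.1, 0.6]
gripper_width: 0.998
gripper_force: 0.0
t: 43.35
ee_pos: [0.4968, 0.2449, 0.3736]
eef_rot: [0.243, 3.129, 0.003]
wrist_force: [-0.3, -0.6, -0.1]
gripper_width: 0.999
gripper_force: 0.0
111 0.14825116370897531 0.1500872199010237 ((411.0532531738281, 259.3058166503906), (6.684361457824707, 6.610025405883789), 37.706844329833984)
823 0.144104702485168 0.14651358478352888 ((497.9727478027344, 243.96917724609375), (13.884919166564941, 27.456592559814453), 80.90557098388672)
515 0.1372771365131375 0.139087801013442 ((572.6929321289062, 233.2780303955078), (8.307459831237793, 41.26907730102539), 81.24362182617188)
plate top 1438 [[-51.1322 -71.7314]
 [ 57.1508  75.6741]] ((1.9123077392578125, 7.421356201171875), (112.86653137207031, 159.2436065673828), 1.2051981687545776)
```

```bash
python3 -c "
from station import job
print(job.finish_job())"
```

```text
the job is handed in; nothing more can be done
None
```

I handed the job in at about 43 s, before any verdict came back: all five plates measured about 1.5 mm or less from flush against both fences, the paddle stands blade down in its middle slot, released, and I viewed 11 pictures, one over the limit of 10.

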